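# Fill the round tray with turned plungers

### The arm

A 6-joint arm with a two-finger parallel gripper is mounted at the origin on the work surface. World frame = base frame: x ahead of the robot, y to its left, z up, the work surface at z = 0. Lengths are in m, angles in degrees, forces in N, time in s.
With the tool pointing down it reaches from about 0.375 to 0.825 m from the base axis. Payload 5.5 kg.
Tool frame: the origin (TCP) lies on the centre line of the jaws, within the pads' length; the fingertips stand 17 mm ahead of it and the grasp point (between the pads) lies 2 mm behind it (bot.tips_ahead is the distance from the TCP to the fingertips, in m); z points along the fingers, y is the line along which they close (so a half turn about z gives the same grasp; the last joint's range is limited). The gripper opens to 85 mm and grips with 20 to 120 N. Pads are 22 mm wide; open, the fingers measure 114 mm over their backs; the gripper's body (76 mm by 85 mm) begins 54 mm behind the grasp point. The pads swing forward as they close: fully open they stand 13 mm farther back than shut.
Start: joints at [-66.52, 17.962, -2.699, 69.339, 0, 90], TCP at [0.239, -0.55, 0.248] pointing down, gripper open.
Joint ranges: [-152.73, 152.73], [-39.44, 99.34], [-58.76, 71.6], [-118.89, 123.64], [-81.53, 83.1], [-180, 180]. Speed limits (degrees/s): [136.94, 136.94, 172.46, 180, 180, 180].

### API

Orientations are given as [roll, pitch, yaw] about the fixed x, y, z axes, in that order (R = Rz(yaw) Ry(pitch) Rx(roll)).
In Python, from workcell import bot gives the robot as it stands.
- The arm moves only by the tool arm_command, never from a script. Its arguments are lists of equal length, an entry for each row: "xyz": the shift along the world's x, y, z in units of 75 cm (1.0 is 75 cm), a list of three; "roll": the turn about the world's z in units of pi/4 rad (1.0 is pi/4 rad). In form: {"xyz": [[dx, dy, dz], ...], "roll": [roll, ...]}. A call has 1 to 12 rows; each row is the pose to reach, as a shift and turn from the pose commanded when the call began; what a row does not reach only later rows make up. A row lasts 1/8 s, in which the tool goes at most 62.5 mm and 10.7 degrees, less where a joint would pass 70% of its speed; a pose out of reach is approached as far as the arm can. A call with a number of a shift or a turn outside -1 to 1 is refused whole. A call with a gripper value outside its range is refused whole. "jaw" is the gripper's target within -1 to 1 (fully open at 1, half-way at 0, shut at -1), set as the call begins (left out, the last holds). The fingers move at their own pace and stop on an object; "grip_force" is the grip in N (left out, the last holds). Time passes only in rows, so rows that repeat a pose let the fingers close. It gives the time, the measured TCP pose, the force, the opening and the grip force at its end, in the units of the state.
- bot.sense(): the state, without advancing time (a new reading comes with each control period).
- bot.read_camera(name): name is "side" or "top" or "wrist"; returns a dict with "frame" (384x512x3 uint8, blue, green, red), "fov_y" (degrees; the focal length in pixels is half the picture's height over the tangent of half this angle, whatever the lens; pixels are square), "cx", "cy" (the principal point, pixels), "k1" (the pictures are not rectified: a ray, as slopes to the right and down, at radius r is drawn at 1 + k1 r^2 times it, then the intrinsics apply), "rvec" (rotation vector, rad) and "tvec" (3), from world to camera coordinates, as OpenCV has them. Camera axes: x right, y down, z forward; pixel columns grow to the right and rows downward; lengths in m; the calibration is good to about 2 mm. A picture is of the moment at which its call begins. There is no depth.
- bot.finish_job(): hands the job in; it is judged then, once.
The state is a dict: "clock": time; "joints": joint angles; "joint_velocities": joint speeds; "tau": joint torques, N m; "tcp_pos": TCP position; "tool_rot": TCP orientation; "contact_force": force on the tool from outside, world axes, zero at the start; "torque": the same for the moment, N m; "finger_gap": finger opening in m; "grasp_force": force on a finger pad.
Only numpy, scipy, OpenCV 4.12 (cv2) and the standard library are available. Lean on these libraries where they do the work, as an engineer would, in place of code of your own. Each camera call takes 0.05 s, during which the arm holds its last target. There are 200 camera calls.

### The job

Take the two aluminium plungers out of the sloping rack and stand them upright, stems up, in the round steel tray with the five already there, so that all seven stand packed one in the middle and six round it, fully down on the tray's floor. Set them down rather than drop them, one after another; leave the five in the tray standing there (nudging them aside is fine), and leave the tray and everything else on the bench where they are.

Things in the scene. Friction and masses are not known exactly. Their poses are not given: they have to be found in the camera images.
- plunger1_mid (a point): aluminium plunger (all seven alike, 0.15 to 0.3 kg): round body 40 mm across, 60 mm long, foot chamfered 4 mm, then on the same axis a round stem 12 mm across, 38 mm long; 98 mm in all. Point: on its axis half-way up, 49 mm above the foot, 11 mm below the shoulder. z runs from foot to stem. Starts in the rack's right-hand (y = -60 mm in the rack's frame) channel.
- plunger2_mid (a point): another such plunger; this point is its centre as for plunger1. Starts in the rack's left-hand (y = +60 mm in the rack's frame) channel.
- plunger3_mid (a point): another such plunger; this point is its centre as for plunger1. Starts standing loose in the tray, about 43 mm from the tray's centre, about 0 degrees round from the tray's own x axis towards its y axis.
- plunger4_mid (a point): another such plunger; this point is its centre as for plunger1. Starts standing loose in the tray, about 43 mm from the tray's centre, about 60 degrees round from the tray's own x axis towards its y axis.
- plunger5_mid (a point): another such plunger; this point is its centre as for plunger1. Starts standing loose in the tray, about 43 mm from the tray's centre, about 120 degrees round from the tray's own x axis towards its y axis.
- plunger6_mid (a point): another such plunger; this point is its centre as for plunger1. Starts standing loose in the tray, about 43 mm from the tray's centre, about 180 degrees round from the tray's own x axis towards its y axis.
- plunger7_mid (a point): another such plunger; this point is its centre as for plunger1. Starts standing loose in the tray, about 43 mm from the tray's centre, about 240 degrees round from the tray's own x axis towards its y axis.
- rack: grey painted steel sloping rack fixed to the bench, base 150 x 210 mm; origin at the centre of its underside, y along the row, z up. Three open channels (y = -60, 0, +60 mm), 44 mm wide; the outer two hold a plunger each, leaning 35 degrees from vertical, stem towards the rack's -x: foot to stem runs (-0.574, 0, 0.819) in the rack's frame.
- rack_ledge (a point): where the foot's centre of a plunger in the (empty) middle channel would rest on the ledge, 30 mm along x and 36 mm above the rack's origin (axes as the rack's). Back plate and separating bars (16 mm wide) end 46 to 54 mm up a plunger's body, so the stems are free all round; a plunger can be drawn out along its own axis.
- tray: round steel tray, loose, 1.6 kg; origin at the centre of its underside, z up. Inside diameter 130 mm, outside 138 mm, floor 8 mm thick, rim 52 mm above the bench: a standing plunger's body rises 16 mm above the rim. Turned any way round.
- tray_floor (a point): centre of the tray's floor, axes as the tray's. The tray just takes seven: one in the middle, six round it about 43 mm from the centre, 60 degrees apart. At the start the middle and the ring place at about 300 degrees from its x axis are empty. The loose plungers may slide a few mm.
- spray_can: grey spray can, 52 mm across, 85 mm tall; a bystander, leave it alone.
- offcut: plain steel bar offcut standing on end, 34 mm across, 45 mm tall, no stem: not one of the plungers; a bystander, leave it alone.
- wrench: steel wrench lying flat; a bystander, leave it alone.
- hammer: hammer lying flat; a bystander, leave it alone.
- screwdriver: screwdriver lying flat; a bystander, leave it alone.
- jar: glass jar with a steel lid, 60 mm across, 90 mm tall; a bystander, leave it alone.
There are look-alikes about, which are no part of the job. What is shaped like the part that bears plunger2_mid but green or purple is not meant. Leave any blue look-alike of the part that bears plunger7_mid alone.

How it is judged:
By the outcome, as a careful person would: the job done as asked, in the order asked, and still so for the second after the job is handed in, with the robot touching nothing.
It also fails if it takes over 67 s, if anything falls off the work surface, if the arm or the gripper's body presses on something with over 40 N, if the wrist force passes 120 N, or if a joint passes its speed limit or range.

## Working session

There is one attempt and no reset: what is moved stays moved. The work goes in short steps, Python scripts to look and compute and a tool call to move; the robot and the scene stay as the last step left them, time stands still between calls to the robot, and variables do not carry over. Pictures are saved under pics/ and viewed, at most 12 in all, crops included, and the job is handed in when it is done.

Besides the shell and the picture viewer there is one more tool, called after ">>>" by a JSON object that holds its "api" and its "payload", one argument or row to a line. arm_command: Moves the arm, as the interface text tells. Its arguments: {"type":"object","properties":{"xyz":{"type":"array","items":{"type":"array","items":{"type":"number","minimum":-1,"maximum":1}}},"roll":{"type":"array","items":{"type":"number","minimum":-1,"maximum":1}},"jaw":{"type":"number"},"grip_force":{"type":"number"}},"required":["xyz","roll"]}

```bash
mkdir -p pics; ls
cat > h.py <<'E'
import numpy as np, cv2
from workcell import bot
def cam(n):
    c=bot.read_camera(n); h,w=c["frame"].shape[:2]
    c["f"]=h/2/np.tan(np.radians(c["fov_y"])/2); c["R"]=cv2.Rodrigues(np.array(c["rvec"],float))[0]; c["t"]=np.array(c["tvec"],float).ravel()
    c["K"]=np.array([[c["f"],0,c["cx"]],[0,c["f"],c["cy"]],[0,0,1]]); c["D"]=np.array([c["k1"],0,0,0,0.])
    return c
def ray(c,p):
    u=cv2.undistortPoints(np.array([[p]],float),c["K"],c["D"]).ravel()
    return -c["R"].T@c["t"], c["R"].T@np.array([u[0],u[1],1])
def onz(c,p,z):
    o,d=ray(c,p); return o+d*(z-o[2])/d[2]
def proj(c,P):
    return cv2.projectPoints(np.array(P,float).reshape(-1,1,3),np.array(c["rvec"],float),c["t"],c["K"],c["D"])[0].reshape(-1,2)
E
python3 - <<'E'
from h import *
for n in ("top","side","wrist"):
    c=cam(n); cv2.imwrite(f"pics/{n}0.png",c["frame"]); print(n,c["f"],(-c["R"].T@c["t"]).round(3),c["R"][2].round(2))
print(bot.sense())
E
```

```text
pics
top 368.9519451055782 [ 0.423 -0.01   0.882] [ 0.18 -0.01 -0.98]
side 385.0203717336798 [0.42  0.697 0.77 ] [ 0.12 -0.71 -0.7 ]
wrist 330.2186159591967 [ 0.302 -0.523  0.374] [-0.25 -0.11 -0.96]
{'clock': 0.15, 'joints': array([-6.65205468e+01,  1.79959912e+01, -2.73945111e+00,  6.93400053e+01,
       -2.04724552e-05,  9.00010796e+01]), 'joint_velocities': array([ 0.13830486, -0.28491739,  0.07460395, -0.05537955,  0.08227234,
       -0.01115693]), 'tau': array([ 1.19449187e-04, -5.40044689e+01,  3.40061045e+01,  1.32983521e-02,
       -1.24503177e-05, -6.61921632e-06]), 'tcp_pos': array([ 0.2388891 , -0.54994682,  0.2476334 ]), 'tool_rot': array([-1.79924552e+02,  2.18940761e-05,  2.34783736e+01]), 'contact_force': array([ 0.79639023, -0.69126853,  0.37299086]), 'torque': array([0.002821  , 0.00606172, 0.04696668]), 'grasp_force': 0.0, 'finger_gap': 0.08536142680734508}
```

View pics/top0.png

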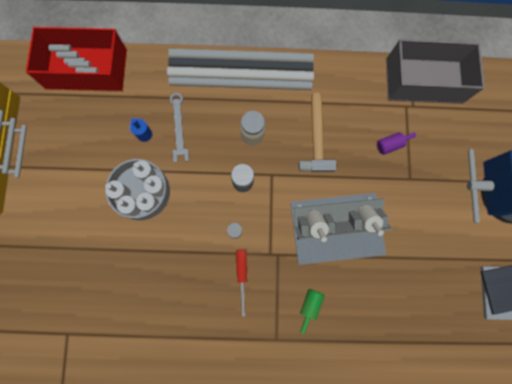

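View pics/side0.png

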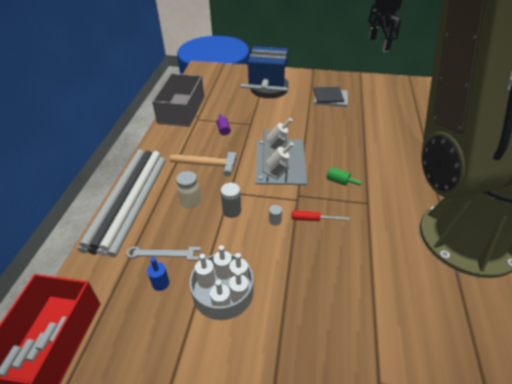

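Top view: the rack is at about (340,228), with aluminium plungers at (319,226) (left channel, plunger2) and (371,217) (right channel, plunger1). The tray is at (137,188), with five standing plungers and its gap on the upper left or centre.
Things that could be mistaken for plungers: green one (312,303), purple one (392,143), blue one (140,130), bar offcut (234,230), and the spray can (243,177). I choose the two grey ones in the rack.

Run:
```python
import cv2,numpy as np
t=cv2.imread("pics/top0.png"); s=cv2.imread("pics/side0.png")
r=lambda im,x,y,w,h,k:cv2.resize(im[y:y+h,x:x+w],None,fx=k,fy=k,interpolation=cv2.INTER_CUBIC)
a=r(t,285,185,110,80,3.6);b=r(t,97,150,80,80,3.6);c=r(s,250,110,70,80,3.6);d=r(s,180,235,90,80,3.6)
H=288
W=lambda x:x[:H]
cv2.imwrite("pics/crop1.png",np.vstack([np.hstack([a,b])[:, :684],np.pad(np.hstack([c,d]),((0,0),(0,108),(0,0)))]))
print(np.hstack([a,b]).shape)
```

```text
(288, 684, 3)
```

View pics/crop1.png

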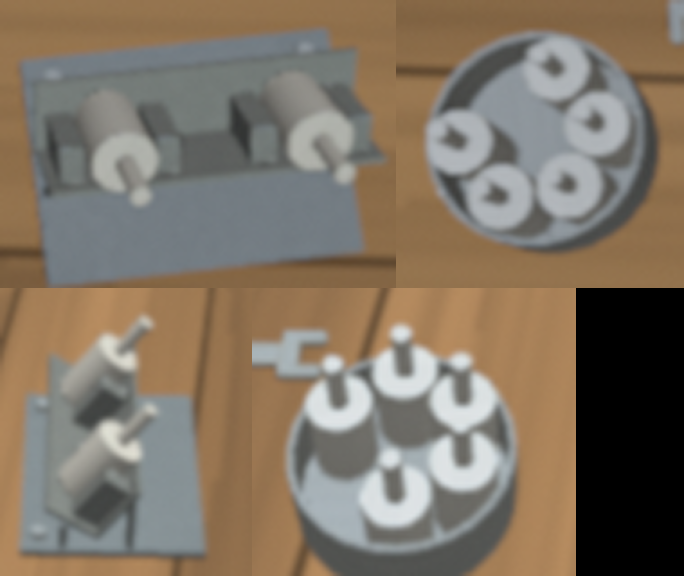

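Crop: both rack plungers are grey aluminium with stems towards the robot. Their tips are at about top (324,239) and (381,233). The tray's ring gap is at the upper left, and its middle is empty.

```bash
cat >> h.py <<'E'
def tri(cs,ps):
    A=np.zeros((3,3));b=np.zeros(3);L=[]
    for c,p in zip(cs,ps):
        o,d=ray(c,p);d/=np.linalg.norm(d);M=np.eye(3)-np.outer(d,d);A+=M;b+=M@o;L.append((M,o))
    x=np.linalg.solve(A,b); return x,[np.linalg.norm(M@(x-o)) for M,o in L]
E
python3 - <<'E'
from h import *
T=cam("top");S=cam("side")
np.set_printoptions(precision=4,suppress=True)
for n,a,b in [("p2 tip",(323.9,239.4),(291.7,144.2)),("p1 tip",(380.8,233),(290.6,119.7)),("p2 sh",(319.2,229.4),(283,152.2)),("p1 sh",(373.9,223.9),(282.5,128.3))]:
    print(n,*tri([T,S],[a,b]))
top=[(141.4,168.9),(153.1,184.4),(145.3,201.7),(126.2,204.4),(114.8,189.4)]
side=[(202.2,256.7),(221.4,247.5),(238,255.3),(238,272.8),(218.3,282.2)]
P=np.array([onz(T,p,.068)[:2] for p in top]);Q=np.array([onz(S,p,.105)[:2] for p in side])
print(P,Q)
from scipy.optimize import least_squares
for X in (P,Q):
    c=least_squares(lambda v:np.hypot(*(X-v).T)-.043,X.mean(0)).x
    print("c",c,np.hypot(*(X-c).T),np.degrees(np.arctan2(*(X-c).T[::-1])))
# rim ellipse
g=T["frame"][150:230,97:177]; 
# rack base corners
print("rack base corners",[onz(T,(285+x/3.6,185+y/3.6),.003)[:2] for x,y in [(22,63),(326,30),(48,285),(362,248)]])
E
```

```text
p2 tip [ 0.4678 -0.17    0.1093] [np.float64(0.001039847618506636), np.float64(0.0010398476185066055)]
p1 tip [ 0.4837 -0.2909  0.1088] [np.float64(0.001748480484822353), np.float64(0.001748480484822331)]
p2 sh [ 0.4907 -0.1656  0.0814] [np.float64(0.001146477031810602), np.float64(0.0011464770318104908)]
p1 sh [ 0.5063 -0.2877  0.0772] [np.float64(0.0013547984294427803), np.float64(0.0013547984294428827)]
[[0.6181 0.2342]
 [0.5832 0.2051]
 [0.5434 0.2194]
 [0.5361 0.2614]
 [0.5692 0.2899]] [[0.6153 0.2392]
 [0.5808 0.2094]
 [0.5416 0.2238]
 [0.5331 0.2663]
 [0.5674 0.2939]]
c [0.5767 0.2474] [0.0434 0.0428 0.0434 0.043  0.0432] [ -17.6128  -81.3095 -139.987   160.9655  100.0571]
c [0.574  0.2517] [0.0432 0.0429 0.0428 0.0434 0.0427] [ -16.9004  -80.796  -139.2185  160.4522   98.7963]
rack base corners [array([ 0.5617, -0.113 ]), array([ 0.5904, -0.3197]), array([ 0.4157, -0.1314]), array([ 0.4448, -0.3393])]
```

>>> {"api": "arm_command", "payload": {
  "xyz": [
    [0.334, 0.347, -0.03],
    [0.334, 0.347, -0.03],
    [0.334, 0.347, -0.03],
    [0.334, 0.347, -0.03],
    [0.334, 0.347, -0.03],
    [0.334, 0.347, -0.03],
    [0.334, 0.347, -0.03],
    [0.334, 0.347, -0.03],
    [0.334, 0.347, -0.03],
    [0.334, 0.347, -0.03]
  ],
  "roll": [-0.355, -0.355, -0.355, -0.355, -0.355, -0.355, -0.355, -0.355, -0.355, -0.355],
  "jaw": 0,
  "grip_force": 20
}}

```text
clock: 1.5
tcp_pos: [0.4888, -0.2911, 0.2259]
tool_rot: [180.0, -0.0, 7.4]
contact_force: [0.6, 0.1, -0.1]
finger_gap: 0.0428
grasp_force: 0.0
```

Run:
```python
from h import *
c=cam("wrist"); s=bot.sense(); print(s["tcp_pos"],s["tool_rot"],s["finger_gap"])
print(proj(c,[[.4837,-.2909,.116],[.4895,-.290,.108],s["tcp_pos"]+[0,0,-.1]]))
cv2.imwrite("pics/w1.png",c["frame"])
```

```text
[ 0.48890928 -0.29097232  0.22593787] [ 1.79992700e+02 -3.72361673e-03  7.40380312e+00] 0.04260946066263712
[[251.88938184 200.85917446]
 [251.74389003 190.47034594]
 [252.84832778 198.12130331]]
```

View pics/w1.png

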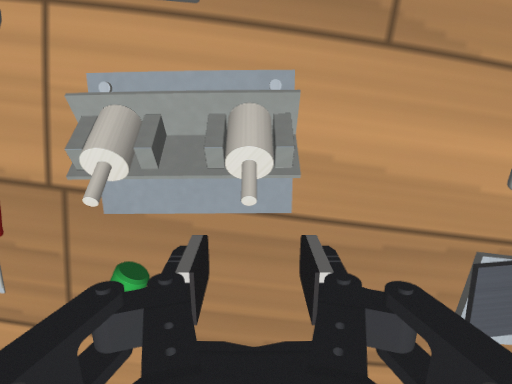

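Wrist view: the plunger1 tip is at (249,201) and the plunger2 tip at (91,201). The jaws line up with the row, and the stem in front of them is grey.

Run:
```python
from h import *
c=cam("wrist")
y=np.radians(7.5);ax=np.array([np.cos(y),np.sin(y)])
for p in [(249,200),(91,200.5)]:
    t=onz(c,p,.1163); print(t.round(4),"grip", (t[:2]+ax*.0057).round(4))
```

```text
[ 0.4843 -0.2886  0.1163] grip [ 0.4899 -0.2878]
[ 0.4683 -0.1695  0.1163] grip [ 0.4739 -0.1687]
```

>>> {"api": "arm_command", "payload": {
  "xyz": [
    [0.001, 0.004, -0.04],
    [0.001, 0.004, -0.08],
    [0.001, 0.004, -0.11],
    [0.001, 0.004, -0.135],
    [0.001, 0.004, -0.15],
    [0.001, 0.004, -0.16],
    [0.001, 0.004, -0.16]
  ],
  "roll": [0, 0, 0, 0, 0, 0, 0]
}}

```text
clock: 2.48
tcp_pos: [0.4902, -0.2871, 0.1057]
tool_rot: [-180.0, 0.0, 7.5]
contact_force: [-0.0, 0.3, 0.3]
finger_gap: 0.0425
grasp_force: 0.0
```

>>> {"api": "arm_command", "payload": {
  "xyz": [
    [0, 0, 0],
    [0, 0, 0],
    [0, 0, 0],
    [0, 0, 0],
    [0, 0, 0],
    [0, 0, 0],
    [0, 0, 0],
    [0, 0, 0]
  ],
  "roll": [0, 0, 0, 0, 0, 0, 0, 0],
  "jaw": -1,
  "grip_force": 25
}}

```text
clock: 3.48
tcp_pos: [0.4907, -0.2873, 0.1064]
tool_rot: [180.0, -0.1, 7.5]
contact_force: [-0.5, 0.3, 6.4]
finger_gap: 0.0111
grasp_force: 25.4
```

>>> {"api": "arm_command", "payload": {
  "xyz": [
    [-0.004, -0.0005, 0.006],
    [-0.011, -0.0015, 0.016],
    [-0.021, -0.003, 0.03],
    [-0.032, -0.004, 0.046],
    [-0.042, -0.0055, 0.061],
    [-0.053, -0.007, 0.076],
    [-0.063, -0.008, 0.091],
    [-0.063, -0.008, 0.13],
    [-0.063, -0.008, 0.17],
    [-0.063, -0.008, 0.2],
    [-0.063, -0.008, 0.2]
  ],
  "roll": [0, 0, 0, 0, 0, 0, 0, 0, 0, 0, 0]
}}

```text
clock: 4.85
tcp_pos: [0.4436, -0.2938, 0.2577]
tool_rot: [179.9, -0.1, 7.5]
contact_force: [0.7, 0.3, -1.4]
finger_gap: 0.0109
grasp_force: 24.8
```

Run:
```python
from h import *
s=bot.sense();print(s["finger_gap"],s["contact_force"],s["tcp_pos"])
a=cam("wrist");b=cam("side")
p=proj(b,[s["tcp_pos"]])[0];print(p)
x,y=int(p[0]),int(p[1])
k=cv2.resize(b["frame"][y-60:y+60,x-60:x+60],(384,384),interpolation=2)
cv2.imwrite("pics/w2.png",cv2.resize(np.hstack([a["frame"],k]),(800,343)))
```

```text
0.010929296059949333 [ 0.6903324   0.29008448 -1.3504836 ] [ 0.44361109 -0.29376641  0.25772028]
[307.69880515  74.45024   ]
```

View pics/w2.png

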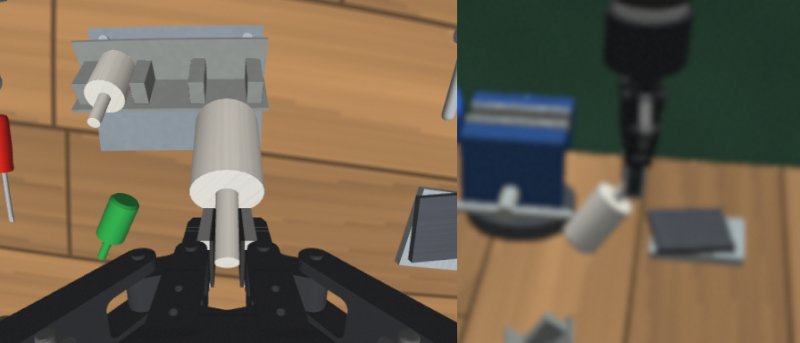

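Plunger1 is gripped but still tilted 35°. I'll swing it upright by pushing its body gently against the lower front edge of the fixed rack.

>>> {"api": "arm_command", "payload": {
  "xyz": [
    [-0.042, -0.0055, 0],
    [-0.042, -0.0055, -0.06],
    [-0.042, -0.0055, -0.12],
    [-0.042, -0.0055, -0.165],
    [-0.042, -0.0055, -0.19],
    [-0.042, -0.0055, -0.193]
  ],
  "roll": [0, 0, 0, 0, 0, 0]
}}

```text
clock: 5.7
tcp_pos: [0.4094, -0.2957, 0.1084]
tool_rot: [-179.8, 0.2, 7.5]
contact_force: [-1.3, 0.2, -1.9]
finger_gap: 0.0112
grasp_force: 24.6
```

>>> {"api": "arm_command", "payload": {
  "xyz": [
    [0.01, 0.0013, 0],
    [0.02, 0.0026, 0],
    [0.03, 0.004, 0],
    [0.04, 0.0053, 0],
    [0.05, 0.0066, 0],
    [0.06, 0.008, 0],
    [0.06, 0.008, 0]
  ],
  "roll": [0, 0, 0, 0, 0, 0, 0]
}}

```text
clock: 6.58
tcp_pos: [0.4569, -0.2909, 0.1107]
tool_rot: [-180.0, 0.0, 7.5]
contact_force: [-2.6, -0.7, -4.3]
finger_gap: 0.0109
grasp_force: 24.5
```

```bash
cat > look.py <<'E'
from h import *
import sys
s=bot.sense();print(s["finger_gap"],s["contact_force"],s["tcp_pos"])
a=cam("wrist");b=cam("side")
p=proj(b,[s["tcp_pos"]])[0]
x,y=int(p[0]),int(p[1])
k=cv2.resize(b["frame"][max(y-60,0):y+60,max(x-60,0):x+60],(384,384),interpolation=2)
cv2.imwrite(f"pics/{sys.argv[1]}.png",cv2.resize(np.hstack([a["frame"],k]),(800,343)))
E
python3 look.py w3
```

```text
0.010894229111971973 [-2.57266189 -0.69212997 -4.33223687] [ 0.45686764 -0.2909098   0.11066577]
```

View pics/w3.png

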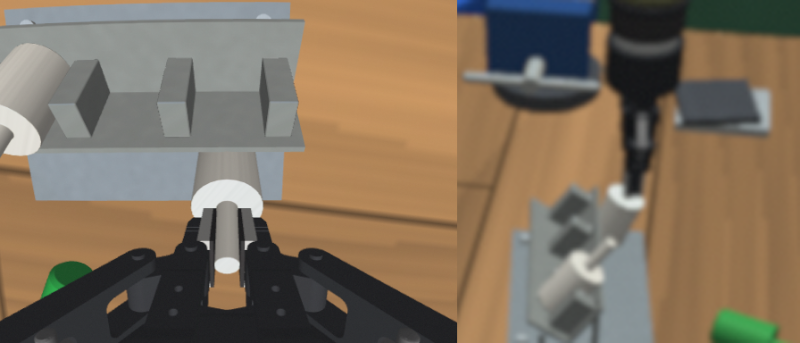

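Pushing with 2.6 N: the body is under the rack's front edge and turning. Continuing.

>>> {"api": "arm_command", "payload": {
  "xyz": [
    [0.008, 0.001, 0],
    [0.016, 0.002, 0],
    [0.022, 0.003, 0],
    [0.022, 0.003, 0]
  ],
  "roll": [0, 0, 0, 0]
}}

```text
clock: 7.18
tcp_pos: [0.4725, -0.289, 0.111]
tool_rot: [180.0, 0.1, 7.5]
contact_force: [-4.6, -1.2, -2.6]
finger_gap: 0.011
grasp_force: 25.1
```

```bash
python3 look.py w4
python3 - <<'E'
from h import *
c=cam("side");s=bot.sense();g=s["tcp_pos"]+[0,0,.002]
ax=np.array([.9914,.1305,0])
for th in (0,10,20,35):
    t=np.radians(th);d=np.sin(t)*ax+np.array([0,0,-np.cos(t)])
    print(th,proj(c,[g+.028*d,g+.088*d]).round(0).tolist())
E
```

```text
0.01103938972083916 [-4.58880641 -1.17861497 -2.56059649] [ 0.47246821 -0.28899232  0.11097872]
0 [[293.0, 127.0], [292.0, 143.0]]
10 [[292.0, 127.0], [287.0, 142.0]]
20 [[290.0, 126.0], [283.0, 141.0]]
35 [[288.0, 125.0], [276.0, 138.0]]
```

View pics/w4.png

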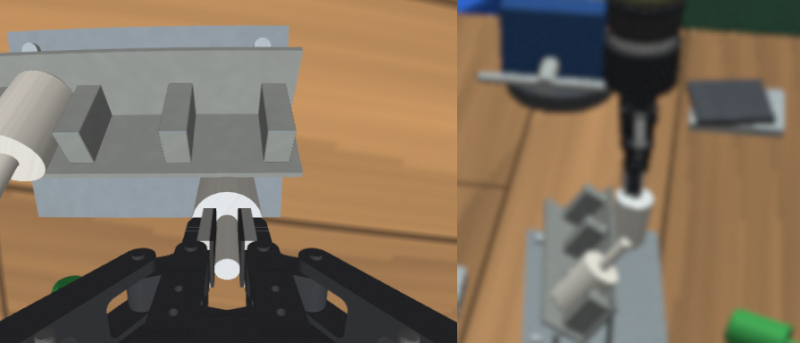

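>>> {"api": "arm_command", "payload": {
  "xyz": [
    [0.006, 0.001, 0],
    [0.012, 0.0015, 0],
    [0.012, 0.0015, 0]
  ],
  "roll": [0, 0, 0]
}}

```text
clock: 7.7
tcp_pos: [0.4818, -0.288, 0.1113]
tool_rot: [180.0, 0.0, 7.5]
contact_force: [-6.1, -0.6, 0.4]
finger_gap: 0.0112
grasp_force: 26.1
```

```bash
cat > tilt.py <<'E'
from h import *
c=cam("wrist");s=bot.sense();g=s["tcp_pos"]+[0,0,.002]
y=np.radians(s["tool_rot"][2]);ax=np.array([np.cos(y),np.sin(y),0])
print(s["tcp_pos"],s["contact_force"],s["finger_gap"])
for th in (35,20,10,5,0,-5):
    t=np.radians(th);d=-np.sin(t)*ax+np.array([0,0,np.cos(t)]);e=np.cos(t)*ax+np.array([0,0,np.sin(t)])
    print(th,"tip",proj(c,[g+.010*d]).round(0).tolist(),"shoulder far edge",proj(c,[g-.028*d+.02*e]).round(0).tolist(),"foot far",proj(c,[g-.084*d+.02*e]).round(0).tolist())
f=c["frame"];hsv=cv2.cvtColor(f,cv2.COLOR_BGR2HSV)
m=((hsv[...,2]>200)&(hsv[...,1]<60)).astype(np.uint8)
n,l,st,ce=cv2.connectedComponentsWithStats(m)
for i in range(1,n):
    if st[i,4]>60: print(st[i].tolist(),ce[i].round(1))
print("col",f[180:320:3,254].mean(1).round().astype(int).tolist())
E
python3 tilt.py
```

```text
[ 0.4818081  -0.28793872  0.11133135] [-6.31010978 -1.50356392 -0.43135793] 0.010842689965351805
35 tip [[252.0, 291.0]] shoulder far edge [[253.0, 187.0]] foot far [[253.0, 107.0]]
20 tip [[252.0, 288.0]] shoulder far edge [[253.0, 191.0]] foot far [[253.0, 136.0]]
10 tip [[252.0, 285.0]] shoulder far edge [[253.0, 196.0]] foot far [[253.0, 156.0]]
5 tip [[252.0, 283.0]] shoulder far edge [[253.0, 200.0]] foot far [[253.0, 166.0]]
0 tip [[252.0, 281.0]] shoulder far edge [[253.0, 203.0]] foot far [[253.0, 177.0]]
-5 tip [[252.0, 279.0]] shoulder far edge [[253.0, 207.0]] foot far [[253.0, 187.0]]
[0, 171, 54, 48, 1361] [ 27.2 195.9]
[232, 226, 45, 31, 703] [254.  238.6]
[241, 292, 27, 26, 574] [253.9 304.6]
col [122, 121, 123, 123, 124, 121, 121, 121, 122, 121, 134, 137, 113, 113, 113, 176, 230, 229, 231, 231, 231, 229, 227, 227, 117, 111, 110, 111, 111, 112, 112, 111, 110, 111, 111, 110, 112, 152, 230, 229, 228, 229, 229, 228, 227, 228, 120]
```

```bash
cat > fit.py <<'E'
from h import *
from scipy.optimize import least_squares
c=cam("wrist");s=bot.sense();g=s["tcp_pos"]+[0,0,.002]
y=np.radians(s["tool_rot"][2]);ax=np.array([np.cos(y),np.sin(y),0])
f=c["frame"].astype(int);col=f[:,252:257].mean((1,2))
up=[i for i in range(150,330) if col[i]>=185>col[i-1]];dn=[i for i in range(150,330) if col[i]<185<=col[i-1]]
print("up",up,"dn",dn,s["contact_force"].round(1),s["tcp_pos"].round(4))
def model(v):
    dx,t,sh=v;d=-np.sin(t)*ax+np.array([0,0,np.cos(t)]);e=np.cos(t)*ax+np.array([0,0,np.sin(t)])
    S=g+dx*ax-sh*d
    return proj(c,[S+.02*e,S+.006*e,S+.038*d+.006*e,S+.038*d-.006*e])[:,1]
if len(up)>=2 and len(dn)>=2:
    o=np.array([up[-2],dn[-2],up[-1],dn[-1]])-.5
    r=least_squares(lambda v:model(v)-o,[0,.2,.028],x_scale=[.01,.2,.01]);v=r.x
    print("dx mm",v[0]*1e3,"tilt",np.degrees(v[1]),"shoulder below grip mm",v[2]*1e3,"res",r.fun.round(1))
E
python3 fit.py
```

```text
up [226, 292] dn [252, 318] [-5.6 -0.3 -0.4] [ 0.4818 -0.2879  0.1113]
dx mm -11.071954563660087 tilt -1.6011653740591618 shoulder below grip mm 27.938147775958836 res [ 0. -0. -0.  0.]
```

Fit: plunger1 is now upright (tilt −1.6°), but it has slid 11 mm to the pad edge. I'll stand it on clear bench and regrip it centrally.

>>> {"api": "arm_command", "payload": {
  "xyz": [
    [-0.012, -0.0015, 0],
    [-0.04, -0.005, 0],
    [-0.07, -0.009, 0],
    [-0.092, -0.012, 0],
    [-0.099, -0.013, 0],
    [-0.099, -0.013, -0.012],
    [-0.099, -0.013, -0.022],
    [-0.099, -0.013, -0.028],
    [-0.099, -0.013, -0.028]
  ],
  "roll": [0, 0, 0, 0, 0, 0, 0, 0, 0]
}}

```text
clock: 8.93
tcp_pos: [0.4077, -0.2972, 0.0893]
tool_rot: [-179.9, 0.1, 7.5]
contact_force: [0.3, -0.2, -2.5]
finger_gap: 0.0109
grasp_force: 25.9
```

```bash
python3 fit.py
```

```text
up [225, 293] dn [251, 318] [-0.1  0.6 -2.4] [ 0.4079 -0.2974  0.0897]
dx mm -11.731816928155906 tilt 0.1395552911688918 shoulder below grip mm 29.14712679643563 res [ 0.2 -0.2 -0.1  0.1]
```

>>> {"api": "arm_command", "payload": {
  "xyz": [
    [0, 0, -0.002],
    [0, 0, -0.004],
    [0, 0, -0.005],
    [0, 0, -0.005]
  ],
  "roll": [0, 0, 0, 0]
}}

```text
clock: 9.48
tcp_pos: [0.4078, -0.2976, 0.0863]
tool_rot: [180.0, 0.0, 7.5]
contact_force: [0.1, 0.6, -1.4]
finger_gap: 0.0113
grasp_force: 25.9
```

```bash
python3 fit.py
```

```text
up [225, 293] dn [251, 318] [ 0.1 -0.3 -1.3] [ 0.4078 -0.2976  0.0863]
dx mm -11.663516209730286 tilt 0.1867598885482862 shoulder below grip mm 28.857279994342793 res [ 0.2 -0.2 -0.1  0.1]
```

>>> {"api": "arm_command", "payload": {
  "xyz": [
    [0, 0, -0.0015],
    [0, 0, -0.0015]
  ],
  "roll": [0, 0]
}}

```text
clock: 9.78
tcp_pos: [0.4078, -0.2976, 0.0851]
tool_rot: [-180.0, 0.0, 7.5]
contact_force: [0.3, -0.4, -2.2]
finger_gap: 0.0111
grasp_force: 25.9
```

>>> {"api": "arm_command", "payload": {
  "xyz": [
    [0, 0, 0],
    [0, 0, 0],
    [0, 0, 0],
    [-0.005, -0.0007, 0],
    [-0.01, -0.0014, 0],
    [-0.015, -0.002, 0],
    [-0.015, -0.002, 0]
  ],
  "roll": [0, 0, 0, 0, 0, 0, 0],
  "jaw": -0.4
}}

```text
clock: 10.65
tcp_pos: [0.3962, -0.2991, 0.0852]
tool_rot: [-180.0, 0.0, 7.5]
contact_force: [-0.1, 0.3, -0.6]
finger_gap: 0.0257
grasp_force: 0.0
```

```bash
python3 fit.py
```

```text
up [205, 271] dn [232, 297] [-0.1  1.3  0.2] [ 0.3964 -0.2991  0.0852]
dx mm -1.6974044003457305 tilt 0.9806870765604404 shoulder below grip mm 28.70702725456961 res [ 0.2 -0.3 -0.2  0.2]
```

>>> {"api": "arm_command", "payload": {
  "xyz": [
    [0, 0, 0],
    [0, 0, 0],
    [0, 0, 0],
    [0, 0, 0],
    [0, 0, 0]
  ],
  "roll": [0, 0, 0, 0, 0],
  "jaw": -1,
  "grip_force": 45
}}

```text
clock: 11.32
tcp_pos: [0.3967, -0.2991, 0.0853]
tool_rot: [180.0, -0.0, 7.5]
contact_force: [-0.0, 1.3, 3.6]
finger_gap: 0.0106
grasp_force: 43.9
```

```bash
python3 fit.py
```

```text
up [206, 271] dn [233, 297] [0.3 0.6 4. ] [ 0.3967 -0.2991  0.0853]
dx mm -1.9161293137978352 tilt 0.34758565537266356 shoulder below grip mm 29.276819343794088 res [ 0.3 -0.3 -0.2  0.2]
```

Upright and centred in the jaws. Lifting and carrying it to hover near the tray.

>>> {"api": "arm_command", "payload": {
  "xyz": [
    [0, 0, 0.02],
    [0, 0, 0.07],
    [0, 0, 0.12],
    [0, 0, 0.16],
    [0, 0, 0.175]
  ],
  "roll": [0, 0, 0, 0, 0]
}}

```text
clock: 12.0
tcp_pos: [0.3973, -0.2996, 0.2186]
tool_rot: [179.9, -0.1, 7.5]
contact_force: [0.1, 0.5, -2.6]
finger_gap: 0.0105
grasp_force: 44.1
```

>>> {"api": "arm_command", "payload": {
  "xyz": [
    [0.006, 0.03, 0],
    [0.018, 0.095, 0],
    [0.033, 0.175, 0],
    [0.048, 0.255, 0],
    [0.063, 0.335, 0],
    [0.078, 0.415, 0],
    [0.093, 0.495, 0],
    [0.108, 0.575, 0],
    [0.123, 0.655, 0],
    [0.136, 0.725, 0],
    [0.144, 0.765, 0],
    [0.144, 0.765, 0]
  ],
  "roll": [-0.02, -0.08, -0.14, -0.2, -0.26, -0.32, -0.38, -0.44, -0.5, -0.56, -0.611, -0.611]
}}

```text
clock: 13.5
tcp_pos: [0.4273, -0.0979, 0.2162]
tool_rot: [-176.5, 0.2, -15.3]
contact_force: [-1.2, 0.1, -2.1]
finger_gap: 0.0103
grasp_force: 44.4
```

```bash
python3 fit.py
python3 - <<'E'
from h import *
c=cam("wrist");s=bot.sense();print(s["tcp_pos"],s["tool_rot"])
cv2.imwrite("pics/w5.png",c["frame"])
E
```

```text
up [206, 271] dn [233, 297] [-1.7  0.6 -2.3] [ 0.4267 -0.0978  0.2162]
dx mm -1.035978517246123 tilt 0.2040708232006878 shoulder below grip mm 29.233433889465918 res [ 0.3 -0.3 -0.2  0.2]
[ 0.42737889 -0.09676361  0.21631216] [-176.4798543     0.18231591  -15.21141176]
```

View pics/w5.png

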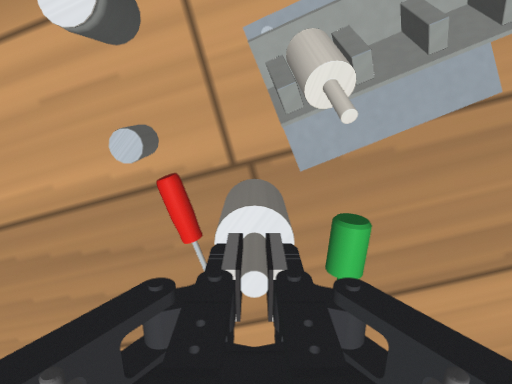

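```bash
python3 -c "
from h import *
s=bot.sense();print(s['joints'].round(1),s['joint_velocities'].round(1),s['tcp_pos'],s['tool_rot'])"
```

```text
[-15.3   1.7 -26.6  61.9   3.5 179.9] [ 1.8  0.4  0.5 -0.3  1.1  0.1] [ 0.42737889 -0.09676361  0.21631216] [-176.4798543     0.18231591  -15.21141176]
```

>>> {"api": "arm_command", "payload": {
  "xyz": [
    [0, 0, 0],
    [0, 0, 0]
  ],
  "roll": [0, 0]
}}

```text
clock: 13.85
tcp_pos: [0.4287, -0.095, 0.2164]
tool_rot: [-176.4, 0.1, -15.0]
contact_force: [-1.1, 0.0, -1.3]
finger_gap: 0.0104
grasp_force: 44.5
```

Joint 6 hit its limit on the way. I'll turn the other way, to yaw ≈ 40°, which is also clear of the neighbouring stems.

>>> {"api": "arm_command", "payload": {
  "xyz": [
    [0, 0, 0],
    [0, 0, 0],
    [0, 0, 0],
    [0, 0, 0],
    [0, 0, 0],
    [0, 0, 0],
    [0, 0, 0]
  ],
  "roll": [0.2, 0.4, 0.6, 0.8, 1, 1, 1]
}}

```text
clock: 14.72
tcp_pos: [0.4285, -0.0949, 0.2164]
tool_rot: [-176.5, 0.2, 29.9]
contact_force: [-0.3, -0.4, -2.8]
finger_gap: 0.0104
grasp_force: 44.4
```

>>> {"api": "arm_command", "payload": {
  "xyz": [
    [0.01, 0.03, 0],
    [0.025, 0.08, 0],
    [0.045, 0.15, 0],
    [0.065, 0.215, 0],
    [0.085, 0.285, 0],
    [0.105, 0.345, 0],
    [0.119, 0.395, 0],
    [0.119, 0.395, 0],
    [0.119, 0.395, 0]
  ],
  "roll": [0.18, 0.22, 0.22, 0.22, 0.22, 0.22, 0.22, 0.22, 0.22]
}}

```text
clock: 15.85
tcp_pos: [0.5172, 0.2006, 0.2161]
tool_rot: [-176.5, 0.2, 39.9]
contact_force: [-0.1, -0.8, -1.8]
finger_gap: 0.0104
grasp_force: 44.5
```

```bash
cat > discs.py <<'E'
from h import *
# shoulder faces in wrist view: bright annuli; print blobs with world at z=.068 and stem tips at .106
c=cam("wrist");s=bot.sense();print(s["tcp_pos"].round(4),s["tool_rot"].round(2),s["joints"].round(1))
f=c["frame"];h=cv2.cvtColor(f,cv2.COLOR_BGR2HSV);m=((h[...,2]>200)&(h[...,1]<60)).astype(np.uint8)
n,l,st,ce=cv2.connectedComponentsWithStats(m)
for i in range(1,n):
    if st[i,4]>60:
        k=(l==i).astype(np.uint8);hull=cv2.convexHull(cv2.findContours(k,0,2)[0][0])
        M=cv2.moments(hull);p=(M["m10"]/M["m00"],M["m01"]/M["m00"])
        print(st[i].tolist(),np.round(p,1),"z68",onz(c,p,.068)[:2].round(4),"z106",onz(c,p,.106)[:2].round(4))
E
python3 discs.py; python3 fit.py
python3 - <<'E'
from h import *
cv2.imwrite("pics/w6.png",cam("wrist")["frame"])
E
```

```text
[0.5172 0.2003 0.2163] [-176.46    0.2    39.81] [ 19.3  15.1 -10.8  65.5   3.2 159.5]
[289, 33, 52, 53, 1974] [314.3  58.7] z68 [0.6171 0.2348] z106 [0.6113 0.2353]
[195, 35, 49, 52, 1840] [219.   60.4] z68 [0.5686 0.2913] z106 [0.5695 0.2841]
[288, 93, 49, 49, 1787] [312. 117.] z68 [0.5829 0.2061] z106 [0.5819 0.2107]
[198, 94, 47, 48, 1642] [220.8 117.7] z68 [0.5347 0.2625] z106 [0.5403 0.2593]
[243, 120, 48, 47, 1636] [266.4 142.8] z68 [0.5432 0.2206] z106 [0.5477 0.2232]
[215, 206, 79, 38, 1758] [253.9 227.1] z68 [0.4787 0.1803] z106 [0.4921 0.1885]
[481, 229, 31, 50, 1222] [498.  255.6] z68 [ 0.603 -0.005] z106 [0.5992 0.0288]
[242, 272, 25, 25, 541] [254.  283.9] z68 [0.4345 0.1432] z106 [0.454  0.1565]
up [206, 271] dn [163, 232, 297] [-0.2 -0.7 -2.7] [0.5173 0.2    0.2164]
dx mm -2.5398795586865197 tilt 1.0097219106669275 shoulder below grip mm 30.387224455038602 res [-0.1  0.1  0.1 -0.1]
```

View pics/w6.png

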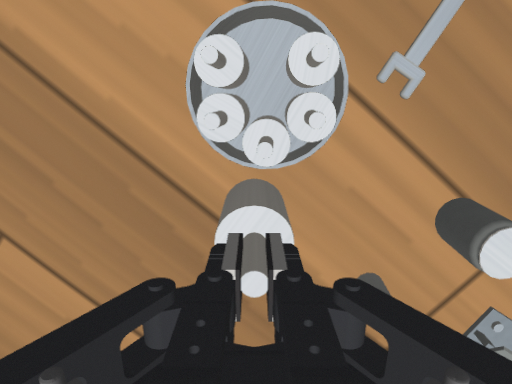

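Wrist view: the five tray plungers are at (314,59), (219,60), (312,117), (221,118) and (266,143). The gap is at the far side, about (266,30). The held plunger is upright. Moving over the gap and lowering slowly.

>>> {"api": "arm_command", "payload": {
  "xyz": [
    [0.03, 0.024, 0],
    [0.07, 0.055, 0],
    [0.105, 0.083, 0],
    [0.122, 0.096, 0],
    [0.125, 0.0985, 0],
    [0.125, 0.0985, -0.03],
    [0.125, 0.0985, -0.06],
    [0.125, 0.0985, -0.075],
    [0.125, 0.0985, -0.085],
    [0.125, 0.0985, -0.092],
    [0.125, 0.0985, -0.098],
    [0.125, 0.0985, -0.098]
  ],
  "roll": [0, 0, 0, 0, 0, 0, 0, 0, 0, 0, 0, 0]
}}

```text
clock: 17.5
tcp_pos: [0.6114, 0.2749, 0.1429]
tool_rot: [-176.5, 0.2, 39.9]
contact_force: [0.5, -0.5, -3.0]
finger_gap: 0.0105
grasp_force: 44.5
```

>>> {"api": "arm_command", "payload": {
  "xyz": [
    [0, 0, -0.007],
    [0, 0, -0.014],
    [0, 0, -0.021],
    [0, 0, -0.028],
    [0, 0, -0.035],
    [0, 0, -0.035]
  ],
  "roll": [0, 0, 0, 0, 0, 0]
}}

```text
clock: 18.25
tcp_pos: [0.611, 0.2747, 0.116]
tool_rot: [-176.4, 0.2, 39.9]
contact_force: [-0.2, 0.6, -2.3]
finger_gap: 0.0103
grasp_force: 44.5
```

>>> {"api": "arm_command", "payload": {
  "xyz": [
    [0, 0, -0.007],
    [0, 0, -0.014],
    [0, 0, -0.02],
    [0, 0, -0.025],
    [0, 0, -0.028],
    [0, 0, -0.028]
  ],
  "roll": [0, 0, 0, 0, 0, 0]
}}

```text
clock: 19.0
tcp_pos: [0.6113, 0.2749, 0.0955]
tool_rot: [-176.4, 0.2, 39.9]
contact_force: [0.3, -0.4, -1.9]
finger_gap: 0.0103
grasp_force: 44.5
```

>>> {"api": "arm_command", "payload": {
  "xyz": [
    [0, 0, -0.0015],
    [0, 0, -0.003],
    [0, 0, -0.003],
    [0, 0, -0.003]
  ],
  "roll": [0, 0, 0, 0]
}}

```text
clock: 19.5
tcp_pos: [0.6117, 0.2751, 0.094]
tool_rot: [-176.5, 0.1, 39.9]
contact_force: [-0.9, -0.3, 2.2]
finger_gap: 0.0103
grasp_force: 45.0
```

>>> {"api": "arm_command", "payload": {
  "xyz": [
    [0, 0, 0],
    [0, 0, 0],
    [0, 0, 0],
    [0, 0, 0],
    [0, 0, 0.01],
    [0, 0, 0.03],
    [0, 0, 0.06],
    [0, 0, 0.1],
    [0, 0, 0.15],
    [0, 0, 0.17]
  ],
  "roll": [0, 0, 0, 0, 0, 0, 0, 0, 0, 0],
  "jaw": -0.45
}}

```text
clock: 20.75
tcp_pos: [0.6128, 0.2754, 0.2247]
tool_rot: [-176.5, -0.1, 39.9]
contact_force: [-0.2, 0.4, 0.3]
finger_gap: 0.0235
grasp_force: 0.0
```

>>> {"api": "arm_command", "payload": {
  "xyz": [
    [-0.05, -0.06, 0],
    [-0.1, -0.13, 0],
    [-0.14, -0.18, 0],
    [-0.14, -0.18, 0]
  ],
  "roll": [0.2, 0.4, 0.6, 0.8]
}}

```text
clock: 21.25
tcp_pos: [0.5037, 0.1373, 0.2209]
tool_rot: [-176.4, 0.2, 76.0]
contact_force: [0.5, 0.2, 0.3]
finger_gap: 0.0232
grasp_force: 0.0
```

```bash
cat > topd.py <<'E'
from h import *
c=cam("top");f=c["frame"];k=f[140:240,90:190]
k=cv2.resize(k,None,fx=4,fy=4,interpolation=cv2.INTER_CUBIC)
h=cv2.cvtColor(k,cv2.COLOR_BGR2HSV)
m=((h[...,2]>185)&(h[...,1]<45)).astype(np.uint8)
n,l,st,ce=cv2.connectedComponentsWithStats(m)
for i in range(1,n):
    if st[i,4]>600:
        hull=cv2.convexHull(cv2.findContours((l==i).astype(np.uint8),0,2)[0][0]);M=cv2.moments(hull)
        p=(M["m10"]/M["m00"]/4+90,M["m01"]/M["m00"]/4+140);print(st[i].tolist(),np.round(p,1),onz(c,p,.068)[:2].round(4))
E
python3 topd.py; python3 -c "
from h import *
s=bot.sense();print(s['joints'].round(1),s['tool_rot'],s['tcp_pos'])"
```

```text
[ 14.4  13.2 -12.7  67.3   1.5 118. ] [-1.76429511e+02  1.60499718e-01  7.63464378e+01] [0.50513725 0.13860966 0.22109104]
```

```bash
sed -i 's/>185)&(h\[...,1\]<45/>T)\&(h[...,1]<60/; s/^n,l/T0=0\nn,l/' topd.py; sed -i 's/^h=cv2/import sys;T=int(sys.argv[1])\nh=cv2/' topd.py; python3 topd.py 160; echo; python3 topd.py 172
```

```text
[334, 0, 56, 85, 2173] [180.2 151.4] [0.6617 0.1492]
[110, 266, 41, 29, 641] [122.2 210.5] [0.5222 0.269 ]
```

>>> {"api": "arm_command", "payload": {
  "xyz": [
    [-0.007, -0.05, 0],
    [-0.015, -0.11, 0],
    [-0.024, -0.17, 0],
    [-0.033, -0.23, 0],
    [-0.04, -0.28, 0],
    [-0.047, -0.32, 0],
    [-0.047, -0.32, 0]
  ],
  "roll": [-0.15, -0.35, -0.55, -0.75, -0.9, -1, -1]
}}

```text
clock: 22.28
tcp_pos: [0.4714, -0.1015, 0.2208]
tool_rot: [-176.5, 0.2, 30.6]
contact_force: [0.0, 0.7, 0.2]
finger_gap: 0.0233
grasp_force: 0.0
```

```bash
python3 -c "
from h import *
s=bot.sense();print(s['joints'].round(1),s['tool_rot'].round(2),s['tcp_pos'].round(4))
d=np.array([.469,-.1694,.222])-s['tcp_pos'];print((d/.75).round(4),(7.5-s['tool_rot'][2])/45)"; python3 topd.py 160
```

```text
[-13.7   8.3 -18.8  65.6   2.4 135.6] [-1.7646e+02  1.6000e-01  3.0600e+01] [ 0.4714 -0.1015  0.2208]
[-0.0031 -0.0906  0.0016] -0.5133242616038464
[334, 0, 56, 85, 2184] [180.2 151.5] [0.6617 0.1493]
[168, 79, 74, 73, 3648] [141.4 168.7] [0.6185 0.2344]
[60, 92, 103, 169, 7607] [116.9 182.1] [0.586  0.2868]
[104, 122, 189, 188, 15312] [140.7 195.6] [0.5568 0.2307]
```

>>> {"api": "arm_command", "payload": {
  "xyz": [
    [-0.001, -0.03, 0],
    [-0.002, -0.06, 0],
    [-0.003, -0.085, 0],
    [-0.003, -0.0905, 0],
    [-0.003, -0.0905, 0]
  ],
  "roll": [-0.15, -0.3, -0.45, -0.513, -0.513],
  "jaw": 0,
  "grip_force": 25
}}

```text
clock: 22.95
tcp_pos: [0.4694, -0.1672, 0.2208]
tool_rot: [-176.4, 0.2, 7.9]
contact_force: [-0.4, -0.2, -0.1]
finger_gap: 0.0427
grasp_force: 0.0
```

```bash
python3 discs.py; python3 -c "
from h import *
c=cam('wrist');print(proj(c,[[.4683,-.1695,.1163]]))"
```

```text
[ 0.4693 -0.167   0.2208] [-1.7643e+02  1.5000e-01  7.9100e+00] [-21.5   9.4 -17.4  65.1   3.  150.5]
[44, 0, 40, 10, 286] [63.4  3.8] z68 [0.591  0.0152] z106 [ 0.5839 -0.0095]
[242, 143, 48, 34, 1017] [265.6 159.9] z68 [ 0.4873 -0.1658] z106 [ 0.4943 -0.1658]
[257, 194, 15, 10, 118] [264.  198.8] z68 [ 0.4527 -0.1695] z106 [ 0.4644 -0.169 ]
[[265.16030592 197.96317827]]
```

>>> {"api": "arm_command", "payload": {
  "xyz": [
    [0, -0.003, -0.04],
    [0, -0.003, -0.08],
    [0, -0.003, -0.11],
    [0, -0.003, -0.135],
    [0, -0.003, -0.148],
    [0, -0.003, -0.153],
    [0, -0.003, -0.153]
  ],
  "roll": [0, 0, 0, 0, 0, 0, 0]
}}

```text
clock: 23.92
tcp_pos: [0.4692, -0.1701, 0.1065]
tool_rot: [-176.5, 0.1, 7.8]
contact_force: [-0.5, 0.2, 0.2]
finger_gap: 0.043
grasp_force: 0.0
```

>>> {"api": "arm_command", "payload": {
  "xyz": [
    [0, 0, 0],
    [0, 0, 0],
    [0, 0, 0],
    [0, 0, 0],
    [0, 0, 0],
    [0, 0, 0],
    [0, 0, 0]
  ],
  "roll": [0, 0, 0, 0, 0, 0, 0],
  "jaw": -1,
  "grip_force": 25
}}

```text
clock: 24.8
tcp_pos: [0.4693, -0.1705, 0.1067]
tool_rot: [-176.5, 0.1, 7.8]
contact_force: [-1.5, -0.5, 5.2]
finger_gap: 0.0108
grasp_force: 24.6
```

>>> {"api": "arm_command", "payload": {
  "xyz": [
    [-0.004, -0.0005, 0.006],
    [-0.011, -0.0015, 0.016],
    [-0.021, -0.003, 0.03],
    [-0.032, -0.004, 0.046],
    [-0.042, -0.0055, 0.061],
    [-0.053, -0.007, 0.076],
    [-0.063, -0.008, 0.091],
    [-0.085, -0.011, 0.091],
    [-0.11, -0.0145, 0.091],
    [-0.11, -0.0145, 0.05],
    [-0.11, -0.0145, 0.015],
    [-0.11, -0.0145, 0.006]
  ],
  "roll": [0, 0, 0, 0, 0, 0, 0, 0, 0, 0, 0, 0]
}}

```text
clock: 26.3
tcp_pos: [0.3838, -0.1804, 0.109]
tool_rot: [-176.3, 0.3, 7.8]
contact_force: [-0.2, 1.0, -3.1]
finger_gap: 0.0111
grasp_force: 24.5
```

>>> {"api": "arm_command", "payload": {
  "xyz": [
    [0.01, 0.0013, 0],
    [0.025, 0.0033, 0],
    [0.035, 0.0047, 0],
    [0.045, 0.006, 0],
    [0.055, 0.0073, 0],
    [0.065, 0.0086, 0],
    [0.075, 0.0099, 0],
    [0.082, 0.011, 0],
    [0.082, 0.011, 0]
  ],
  "roll": [0, 0, 0, 0, 0, 0, 0, 0, 0]
}}

```text
clock: 27.42
tcp_pos: [0.4475, -0.1726, 0.1102]
tool_rot: [-176.4, 0.2, 7.8]
contact_force: [-3.2, -0.3, -3.4]
finger_gap: 0.011
grasp_force: 25.8
```

```bash
python3 fit.py
```

```text
up [198, 274] dn [224, 297] [-4.2 -0.6 -4.6] [ 0.4474 -0.1726  0.1102]
dx mm -0.940483185492166 tilt 9.413332150759278 shoulder below grip mm 28.78094540163119 res [ 0.2 -0.3 -0.2  0.2]
```

>>> {"api": "arm_command", "payload": {
  "xyz": [
    [0.006, 0.0008, 0],
    [0.012, 0.0016, 0],
    [0.013, 0.0017, 0]
  ],
  "roll": [0, 0, 0]
}}

```text
clock: 27.85
tcp_pos: [0.4569, -0.1716, 0.1106]
tool_rot: [-176.5, 0.2, 7.8]
contact_force: [-5.6, -1.6, -0.8]
finger_gap: 0.011
grasp_force: 26.3
```

```bash
python3 fit.py
```

```text
up [209, 276] dn [235, 301] [-5.8 -2.  -1.2] [ 0.4568 -0.1717  0.1106]
dx mm -4.688593231151625 tilt 2.1040705549488687 shoulder below grip mm 30.782117928359042 res [ 0.1 -0.1 -0.1  0.1]
```

Tilt is 2° and the stem is well within the pads, so no regrip is needed. Firming up the grip, backing off, lifting and carrying.

>>> {"api": "arm_command", "payload": {
  "xyz": [
    [0, 0, 0],
    [-0.01, -0.0013, 0],
    [-0.025, -0.0033, 0.01],
    [-0.04, -0.005, 0.04],
    [-0.04, -0.005, 0.08],
    [-0.04, -0.005, 0.12],
    [-0.04, -0.005, 0.148],
    [-0.04, -0.005, 0.148]
  ],
  "roll": [0, 0, 0, 0, 0.15, 0.35, 0.55, 0.716],
  "grip_force": 45
}}

```text
clock: 28.9
tcp_pos: [0.429, -0.176, 0.2246]
tool_rot: [-176.7, -0.0, 40.3]
contact_force: [0.5, -0.3, -2.9]
finger_gap: 0.0105
grasp_force: 44.2
```

>>> {"api": "arm_command", "payload": {
  "xyz": [
    [0.01, 0.03, 0],
    [0.022, 0.09, 0],
    [0.04, 0.16, 0],
    [0.055, 0.23, 0],
    [0.072, 0.3, 0],
    [0.09, 0.37, 0],
    [0.105, 0.435, 0],
    [0.116, 0.48, 0],
    [0.121, 0.502, 0],
    [0.121, 0.502, 0],
    [0.121, 0.502, 0]
  ],
  "roll": [0, 0, 0, 0, 0, 0, 0, 0, 0, 0, 0]
}}

```text
clock: 30.28
tcp_pos: [0.5181, 0.2, 0.2219]
tool_rot: [-176.5, 0.2, 40.0]
contact_force: [0.1, -0.1, -2.0]
finger_gap: 0.0104
grasp_force: 44.1
```

```bash
python3 discs.py; python3 fit.py
python3 - <<'E'
from h import *
cv2.imwrite("pics/w7.png",cam("wrist")["frame"])
E
```

```text
[0.5182 0.1999 0.2219] [-1.7647e+02  1.7000e-01  3.9950e+01] [ 19.3  15.  -10.2  66.2   3.2 159.3]
[238, 5, 50, 54, 1912] [262.6  31.7] z68 [0.608  0.2787] z106 [0.6037 0.2732]
[288, 35, 50, 52, 1889] [312.3  60.1] z68 [0.6171 0.2347] z106 [0.6115 0.2352]
[195, 37, 48, 51, 1758] [218.9  61.6] z68 [0.5686 0.2914] z106 [0.5696 0.2842]
[198, 94, 46, 48, 1584] [220.5 117.7] z68 [0.5346 0.2626] z106 [0.5402 0.2593]
[286, 94, 48, 48, 1711] [309.8 117.3] z68 [0.5828 0.2062] z106 [0.5819 0.2105]
[242, 120, 47, 46, 1583] [265.2 142.3] z68 [0.5432 0.2207] z106 [0.5476 0.2231]
[216, 208, 77, 36, 1597] [254.1 227.8] z68 [0.4774 0.1778] z106 [0.4908 0.186 ]
[476, 227, 36, 50, 1455] [495.5 252.9] z68 [ 0.6052 -0.0065] z106 [0.6012 0.0268]
[242, 277, 25, 23, 502] [254. 288.] z68 [0.4292 0.1375] z106 [0.4491 0.1512]
up [208, 276] dn [163, 234, 301] [ 0.9 -0.6 -2.5] [0.5182 0.1999 0.2218]
dx mm -4.473224295529028 tilt 2.8016047822457093 shoulder below grip mm 30.129374472944395 res [ 0.1 -0.1 -0.1  0.1]
```

View pics/w7.png

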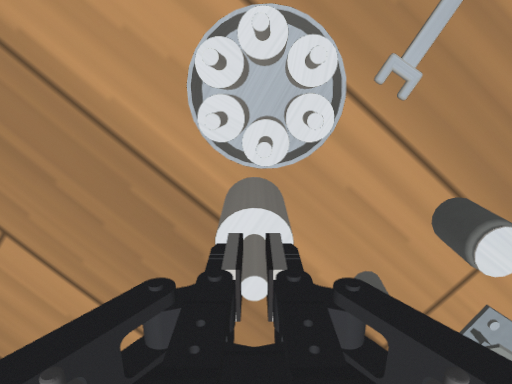

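Wrist view: six plungers stand in a neat ring, with the new one at (263,32). The empty middle is at (266,88). Lowering the second plunger into the middle.

>>> {"api": "arm_command", "payload": {
  "xyz": [
    [0.03, 0.023, 0],
    [0.06, 0.047, 0],
    [0.075, 0.059, 0],
    [0.08, 0.063, 0],
    [0.08, 0.063, -0.02],
    [0.08, 0.063, -0.05],
    [0.08, 0.063, -0.075],
    [0.08, 0.063, -0.088],
    [0.08, 0.063, -0.096],
    [0.08, 0.063, -0.102],
    [0.08, 0.063, -0.107],
    [0.08, 0.063, -0.107]
  ],
  "roll": [0, 0, 0, 0, 0, 0, 0, 0, 0, 0, 0, 0]
}}

```text
clock: 31.92
tcp_pos: [0.5785, 0.2484, 0.1415]
tool_rot: [-176.5, 0.1, 40.0]
contact_force: [0.6, -0.1, -1.8]
finger_gap: 0.0104
grasp_force: 44.2
```

>>> {"api": "arm_command", "payload": {
  "xyz": [
    [0, 0, -0.005],
    [0, 0, -0.01],
    [0, 0, -0.015],
    [0, 0, -0.02],
    [0, 0, -0.02]
  ],
  "roll": [0, 0, 0, 0, 0]
}}

```text
clock: 32.55
tcp_pos: [0.5781, 0.2484, 0.1259]
tool_rot: [-176.4, 0.2, 40.0]
contact_force: [0.4, -1.1, -2.3]
finger_gap: 0.0105
grasp_force: 44.2
```

>>> {"api": "arm_command", "payload": {
  "xyz": [
    [0, -0.001, -0.005],
    [0, -0.001, -0.01],
    [0, -0.001, -0.015],
    [0, -0.001, -0.02],
    [0, -0.001, -0.026],
    [0, -0.001, -0.031],
    [0, -0.001, -0.036],
    [0, -0.001, -0.036]
  ],
  "roll": [0, 0, 0, 0, 0, 0, 0, 0]
}}

```text
clock: 33.55
tcp_pos: [0.5781, 0.2476, 0.099]
tool_rot: [-176.4, 0.2, 40.0]
contact_force: [0.1, -1.2, -2.4]
finger_gap: 0.0106
grasp_force: 44.2
```

>>> {"api": "arm_command", "payload": {
  "xyz": [
    [0, 0, -0.0015],
    [0, 0, -0.003],
    [0, 0, -0.003]
  ],
  "roll": [0, 0, 0]
}}

```text
clock: 33.92
tcp_pos: [0.5784, 0.2477, 0.0972]
tool_rot: [-176.5, 0.2, 40.0]
contact_force: [0.2, 0.0, -1.8]
finger_gap: 0.0103
grasp_force: 44.2
```

>>> {"api": "arm_command", "payload": {
  "xyz": [
    [0, 0, -0.0015],
    [0, 0, -0.003],
    [0, 0, -0.003]
  ],
  "roll": [0, 0, 0]
}}

```text
clock: 34.3
tcp_pos: [0.5791, 0.2481, 0.0963]
tool_rot: [-176.5, 0.0, 40.0]
contact_force: [-0.3, 0.2, 5.1]
finger_gap: 0.0105
grasp_force: 45.1
```

>>> {"api": "arm_command", "payload": {
  "xyz": [
    [0, 0, 0],
    [0, 0, 0],
    [0, 0, 0],
    [0, 0, 0],
    [0, 0, 0.01],
    [0, 0, 0.03],
    [0, 0, 0.06],
    [0, 0, 0.1],
    [0, 0, 0.15],
    [0, 0, 0.17]
  ],
  "roll": [0, 0, 0, 0, 0, 0, 0, 0, 0, 0],
  "jaw": -0.45
}}

```text
clock: 35.55
tcp_pos: [0.5797, 0.2482, 0.226]
tool_rot: [-176.5, -0.1, 40.0]
contact_force: [0.6, 0.1, -0.4]
finger_gap: 0.0231
grasp_force: 0.0
```

>>> {"api": "arm_command", "payload": {
  "xyz": [
    [-0.03, -0.023, 0],
    [-0.07, -0.055, 0],
    [-0.09, -0.075, 0],
    [-0.09, -0.075, 0],
    [-0.09, -0.075, 0]
  ],
  "roll": [0, 0, 0, 0, 0]
}}

```text
clock: 36.17
tcp_pos: [0.5115, 0.1918, 0.2225]
tool_rot: [-176.5, 0.1, 40.0]
contact_force: [-0.2, 0.4, 0.9]
finger_gap: 0.024
grasp_force: 0.0
```

```bash
python3 discs.py
python3 - <<'E'
from h import *
a=cam("wrist")["frame"];b=cam("side")["frame"][205:325,170:280]
cv2.imwrite("pics/w8.png",cv2.resize(np.hstack([a,cv2.resize(b,(352,384),interpolation=2)]),(800,356)))
E
```

```text
[0.5116 0.1919 0.2224] [-1.7646e+02  1.1000e-01  4.0040e+01] [ 18.7  14.  -11.4  65.9   3.3 158.6]
[236, 0, 50, 46, 1696] [260.4  20.6] z68 [0.6066 0.2775] z106 [0.6016 0.2711]
[286, 21, 50, 53, 1918] [310.3  46.6] z68 [0.6172 0.2348] z106 [0.6107 0.2341]
[193, 23, 48, 52, 1782] [216.5  48.2] z68 [0.5687 0.2914] z106 [0.5687 0.2831]
[236, 49, 49, 51, 1869] [260.   74.1] z68 [0.5758 0.2517] z106 [0.5749 0.2488]
[196, 81, 46, 48, 1628] [218.2 104.9] z68 [0.5348 0.2627] z106 [0.5395 0.2583]
[284, 80, 49, 50, 1790] [307.9 104.5] z68 [0.5829 0.2063] z106 [0.5811 0.2095]
[240, 107, 47, 47, 1654] [263.1 130. ] z68 [0.5433 0.2207] z106 [0.5468 0.222 ]
[475, 216, 37, 50, 1521] [495.2 241.9] z68 [ 0.6057 -0.0057] z106 [0.6008 0.0262]
```

View pics/w8.png

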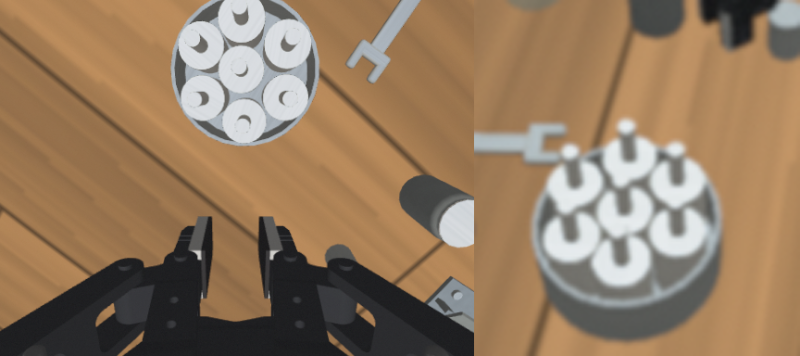

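All seven stand upright and level: six in the ring and one in the middle (at about (240,69)). The other plungers and the tray have not moved. Handing in.

```bash
python3 -c "
from workcell import bot
print(bot.finish_job())"
```

```text
the job is handed in; nothing more can be done
None
```

Both plungers from the rack now stand upright in the tray, one in the ring gap and one in the middle, so all seven are packed as asked; I handed the job in at about 36 s.

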